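# Lock the board into the indexing fixture, then hold the index plunger out

## Task

On the bench stands an indexing fixture with a round table: push the board carriage along its guides until it is fully home against its end stop, then swing the lock lever fully round behind the carriage so that it cannot slide back. Then take the knob of the spring-loaded index plunger, pull the plunger fully back out of its hole in the table's rim and keep holding it there: the program finishes with the gripper still holding the knob pulled back. Do not pull the plunger before the lever is locked, do not turn the table yet, and leave the loose things on the bench where they are.

Things in the scene. Friction and masses are not known exactly. Their poses are not given: they have to be found in the camera images.
- fixture: Indexing fixture bolted to the bench, pose differs per episode. Foot plate 220 x 160 x 12 mm; round aluminium table on a pedestal, 180 mm diameter, top 56 mm above the bench. Origin: table axis, at bench height. z up; -x is the side with the plunger knob (roughly towards the robot); +y is the way the carriage is pushed home. 'Fixture axes' below: x, y, z in mm from this origin.
- carriage (a joint): Slide of the board carriage along fixture +y, m: 0 = fully out, 0.045 = home against its end stop. Starts from 0 to 0.015. Friction about 2.5 N plus light damping, no spring. An aluminium plate 92 x 88 x 8 mm (top 64.5 mm above the bench) carrying a fixed green board whose top is about 75 mm above the bench.
- carriage_tab (a point): Centre of the top edge of the carriage's upright dark tab, 108.5 mm above the bench; the tab is 30 mm along fixture x, 12 mm thick along fixture y, and rises 44 mm from the plate. Pinch it by its 12 mm thickness or push its -y face. In fixture axes it is at (26, -62.5 + slide value, 108.5) mm.
- lever (a joint): Lock lever hinge (vertical axis), rad: 0 = open, bar pointing to fixture -y; 1.571 = locked at its stop, bar pointing to fixture +x across the -y end of the carriage. Grows anticlockwise seen from above. Starts from 0 to 0.35, stays where left (friction about 0.06 N m); the carriage blocks it unless home.
- lever_pivot (a point): Lever pivot, on the hinge axis, in fixture axes at (-66, -36, 76) mm.
- lever_peg (a point): Centre of the top of the lever's upright black round peg, 16 mm diameter, 114 mm above the bench, rising from the steel bar (70 x 12 x 10 mm, its top 70 mm above the bench); the peg stands 40 mm from the pivot.
- plunger (a joint): Index plunger slide along fixture -x, in m: 0 = pin seated in the rim hole, 0.020 = fully back against its stop; the pin has left the hole at 0.014. A spring always pushes it back in: about 9 N at 0, 16 N at 0.020.
- pull_knob: Black round pull knob of the plunger, lying along fixture x: 34 mm long, 24 mm diameter, 28 mm rim at its free end. Origin: its centre, 45 mm above the bench, in fixture axes (-148 - plunger value, 0, 45). Free space beside and below it; the bracket's nut is 22 mm from its centre when seated. Pinch it from above across its diameter.
- table (a joint): Turn of the round table about the vertical axis, rad; 0 = as it starts, with the plunger pin in a rim hole; the pin blocks it (play under 0.01 rad) until it is pulled out, then only friction (0.2 N m) holds it.
- reel: Bystander: small reel of solder wire, 54 mm diameter, 43 mm high, standing loose on the bench; origin under its centre.
- heatsink: Bystander: loose grey finned heatsink, 30 x 50 x 26 mm; origin under its centre.
- screwdriver: Bystander: loose red-handled screwdriver, 159 mm long, lying along its y axis; origin under its centre.

How it is judged:
By the outcome, as a careful person would: the job done as asked, in the order asked, and still so for the second after the job is handed in, while the arm keeps its last pose, push and grip.
It also fails if it takes over 50 s, if anything falls off the work surface, if the arm or the gripper's body presses on something with over 40 N, if the wrist force passes 120 N, or if a joint passes its speed limit or range.

## Robot

A 6-joint arm with a two-finger parallel gripper is mounted at the origin on a cart in front of the work surface, level with it; the furniture and walls round the work are solid. World frame = base frame: x ahead of the robot, y to its left, z up, the work surface at z = 0. Lengths are in mm, angles in rad, forces in N, time in s.
With the tool pointing down it reaches from about 350 to 775 mm from the base axis. Payload 7.3 kg.
Tool frame: the origin (TCP) lies on the centre line of the jaws, within the pads' length; the fingertips stand bot.tip_reach ahead of it and the grasp point (between the pads) lies 6 mm ahead of it (bot.tip_reach is the distance from the TCP to the fingertips, in mm); z points along the fingers, y is the direction in which the jaws open and shut (so a half turn about z gives the same grasp; the last joint's range is limited). The gripper opens to 92 mm and grips with 3 to 60 N. Pads are 19 mm wide; open, the fingers measure 130 mm over their backs; the gripper's body (75 mm by 190 mm) begins 47 mm behind the grasp point.
Start: joints at [1.146, 0.342, 1.524, -0, 1.275, -0.146], TCP at [144.465, 504.75, 251.741] pointing down, gripper open.
Joint ranges: [-2.53, 2.53], [-0.77, 2.02], [0.04, 2.7], [-1, 4.14], [0.28, 2.66], [-3.11, 3.11]. Speed limits (rad/s): [2.57, 2.57, 3.14, 3.14, 3.14, 3.14].

## Interface

Orientations are given as [roll, pitch, yaw] about the fixed x, y, z axes, in that order (R = Rz(yaw) Ry(pitch) Rx(roll)).
In Python, from plant import bot gives the robot as it stands.
- The arm moves only by the tool step_arm, never from a script. Its argument "deltas" is a list of rows, each a list of 6 numbers: the shift along the tool's x, y, z in mm, then the turn, a rotation vector about the tool's x, y, z in rad. A call has 1 to 5 rows; each row is the pose to reach, as a shift and turn from the pose commanded when the call began, along the tool's axes at that moment; what a row does not reach only later rows make up. A row lasts 1/12 s, in which the tool goes at most 41.7 mm and 7.16 degrees, less where a joint would pass 70% of its speed; a pose out of reach is approached as far as the arm can. A call with a gripper value outside its range is refused whole. "fingers" is the finger opening in mm, from 0 to 91.8, set as the call begins (left out, the last holds). The fingers move at their own pace and stop on an object; the grip force is fixed at half the most. Time passes only in rows, so rows that repeat a pose let the fingers close. It gives the time, the measured TCP pose, the force and the opening at its end, in the units of the state.
- bot.get_obs(): the state, without advancing time (a new reading comes with each control period).
- bot.capture(name): name is "side" or "top"; returns a dict with "color" (420x560x3 uint8, red, green, blue), "fx", "fy", "cx", "cy" (pixels), "R" (3x3) and "t" (3): a world point X has camera coordinates R X + t. Camera axes: x right, y down, z forward; pixel columns grow to the right and rows downward; lengths in mm; the calibration is good to about 2 mm. A picture is of the moment at which its call begins. There is no depth.
- bot.close_job(): hands the job in, once; it reports no verdict.
Trained networks look in a picture, given as the dict that the camera call returned (one of the last four; its "shot" number tells which), for a name from the list of things; names that differ only in an ending like _2 or _b are one class to them, and where a whole thing is asked for, a point or a joint stands for the part that bears it (a point fixed in the world has none). Each returns a list of dicts, best first, with "p" (0 to 1); they miss things now and then, are a little off and sometimes report something else, mostly with a low value. They report only what shows in the picture. A call takes as long as a camera call.
- bot.boxes_of(query, picture): "rect" ([centre column, centre row, width, height] in pixels, round what is visible of it).
The state is a dict: "time": time; "joint_positions": joint angles; "dq": joint speeds; "tau": joint torques, N m; "tool_pos": TCP position; "tcp_rot": TCP orientation; "contact_force": force on the tool from outside, world axes, zero at the start; "moment": the same for the moment, N m; "grip_width": finger opening in mm.
Only numpy, scipy, OpenCV 4.12 (cv2) and the standard library are available. Lean on these libraries where they do the work, as an engineer would, in place of code of your own. Each camera call takes 0.05 s, during which the arm holds its last target. There are 200 camera calls.

## Working session

There is one attempt and no reset: what is moved stays moved. The work goes in short steps, Python scripts to look and compute and a tool call to move; the robot and the scene stay as the last step left them, time stands still between calls to the robot, and variables do not carry over. Pictures are saved under pics/ and viewed, about 8 in all and at most 12, crops included, and the job is handed in when it is done.

Besides the shell and the picture viewer there is one more tool, called by a JSON object that holds its "name" and its "arguments", one argument or row to a line. step_arm: Moves the arm, as the interface text tells. Its arguments: {"type":"object","properties":{"deltas":{"type":"array"},"fingers":{"type":"number"}},"required":["deltas"]}

```bash
mkdir -p pics; ls
cat > h.py <<'E'
import numpy as np, cv2
from plant import bot
def cap(n,f):
    p=bot.capture(n); cv2.imwrite(f'pics/{f}.png',p['color'][:,:,::-1]); return p
def proj(p,X):
    c=np.atleast_2d(X)@np.array(p['R']).T+np.array(p['t'])
    return np.c_[p['fx']*c[:,0]/c[:,2]+p['cx'],p['fy']*c[:,1]/c[:,2]+p['cy']]
def onz(p,u,v,z):
    R=np.array(p['R']);C=-R.T@np.array(p['t'])
    d=R.T@np.array([(u-p['cx'])/p['fx'],(v-p['cy'])/p['fy'],1]);return C+d*(z-C[2])/d[2]
E
python3 - <<'E'
from h import *
np.set_printoptions(precision=1,suppress=True)
o=bot.get_obs();print(o['tool_pos'],o['tcp_rot'],bot.tip_reach,o['time'])
Z=dict(carriage_tab=100,lever_peg=105,pull_knob=45,fixture=30,lever_pivot=76,table=56,carriage=70,reel=20,heatsink=13,screwdriver=10)
for n in('top','side'):
    p=cap(n,n+'0');print(n,-np.array(p['R']).T@np.array(p['t']),p['fx'])
    for q in Z:
        for b in bot.boxes_of(q,p)[:2]:
            r=b['rect'];print(q,round(b['p'],2),np.array(r),onz(p,r[0],r[1],Z[q]))
E
```

```text
pics
[144.3 504.4 251. ] [-3.1 -0.   2.9] 25.0 0.0
top [ 452.     1.1 1207. ] 489.43833401841465
carriage_tab 0.78 [172.4 182.1  43.1  42.2] [572.1 253.7 100. ]
carriage_tab 0.72 [195.2 205.8  30.8  16.3] [516.7 202.6 100. ]
lever_peg 0.47 [197.2 205.9  31.5  16.1] [516.  197.2 105. ]
pull_knob 0.62 [178.  238.7  13.8  28.6] [442.8 254.8  45. ]
fixture 0.75 [177.5 237.2  15.8  31.3] [446.4 259.2  30. ]
fixture 0.57 [170.9 199.3  89.1 112.5] [538.1 273.9  30. ]
lever_pivot 0.49 [177.8 246.4   7.3  12.3] [425.4 248.7  76. ]
lever_pivot 0.45 [193.9 205.7  35.5  14.4] [518.4 210.   76. ]
carriage 0.93 [168.2 183.2  46.5  46.8] [573.1 270.4  70. ]
reel 0.65 [289.6 257.5  24.5  22.2] [390.1  -8.9  20. ]
heatsink 0.83 [412.6 198.2  23.5  23.5] [ 525.7 -312.8   13. ]
screwdriver 0.84 [392.6 251.4  69.5  18.5] [ 397.7 -259.6   10. ]
side [  67.7 -947.8  796.3] 456.0324408872532
carriage_tab 0.89 [265.3 182.4  31.8  22.4] [554.6 197.2 100. ]
lever_peg 0.47 [254.8 188.6  17.3  18. ] [506.9 165.8 105. ]
pull_knob 0.42 [220.4 197.7   6.4   4.7] [423.1 250.5  45. ]
fixture 0.97 [257.3 192.5  81.4  50. ] [552.6 259.6  30. ]
lever_pivot 0.68 [255.4 190.2  14.4  17.4] [523.3 202.5  76. ]
table 0.8 [259.8 182.2  54.1  35. ] [569.  277.7  56. ]
table 0.37 [277.1 312.6  35.4  33.9] [ 378.4 -286.5   56. ]
carriage 0.77 [264.8 180.2  35.9  23.3] [579.8 260.7  70. ]
reel 0.7 [237.6 250.6  19.4  23.2] [389.8   3.6  20. ]
heatsink 0.86 [337.5 315.4  24.   21.9] [ 523.1 -313.    13. ]
screwdriver 0.54 [279.9 318.4  46.1  43. ] [ 396.1 -265.    10. ]
```

Run:
```python
import cv2,numpy as np
a=cv2.imread('pics/top0.png')[130:280,95:275];b=cv2.imread('pics/side0.png')[140:250,200:320]
a=cv2.resize(a,None,fx=3.3,fy=3.3,interpolation=2);b=cv2.resize(b,None,fx=1.66*1.0,fy=1.66,interpolation=2)
cv2.imwrite('pics/a.png',a)
cv2.imwrite('pics/b.png',cv2.resize(cv2.imread('pics/side0.png')[140:250,200:320],None,fx=5,fy=5,interpolation=2))
```

```text
(no output)
```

View pics/a.png

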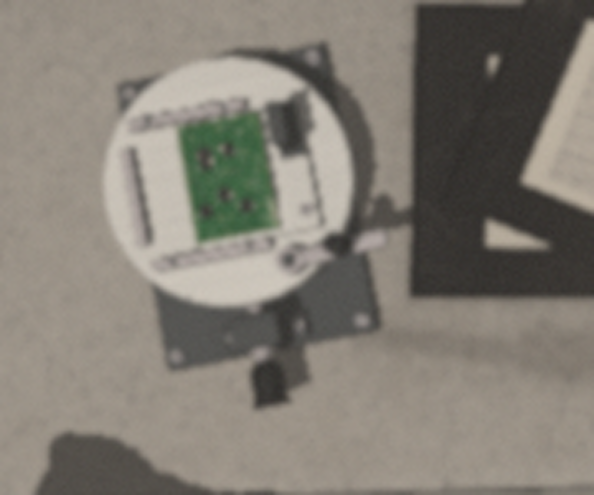

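View pics/b.png

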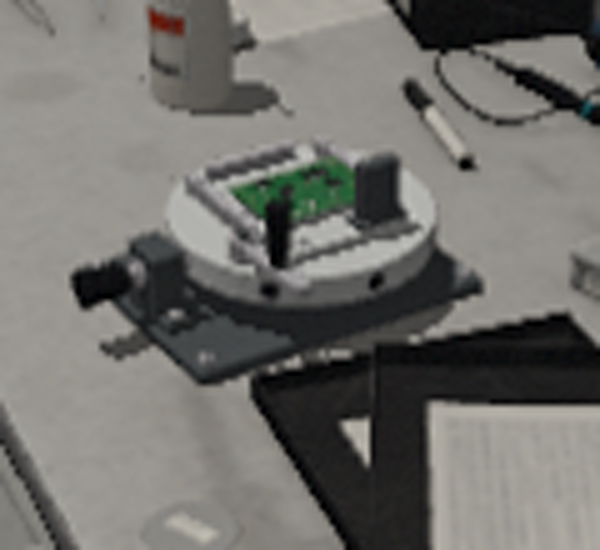

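The top crop shows the fixture yawed about +11°. The table centre is near crop (229,181), the knob near (268,385), the peg near (340,243), the tab near (288,125), and the lever is nearly open. The side crop shows the tab top at (378,153), the peg top at (278,190) and the knob at (102,282). I'll fit the pose from these points.

```bash
cat >> h.py <<'E'
def F(s,P):
    c,n=np.cos(s[2]),np.sin(s[2]);P=np.atleast_2d(P);return np.c_[s[0]+c*P[:,0]-n*P[:,1],s[1]+n*P[:,0]+c*P[:,1],P[:,2]]
def peg(th,z=114): return [-66+40*np.sin(th),-36-40*np.cos(th),z]
E
python3 - <<'E'
from h import *
from scipy.optimize import least_squares
np.set_printoptions(precision=2,suppress=True)
T=cap('top','t1');S=cap('side','s1')
ct=lambda u,v:[95+u/3.3,130+v/3.3]
cs=lambda u,v:[200+u/5,140+v/5]
m=[(T,lambda s:[0,0,56],ct(229,181)),(T,lambda s:[-148,0,45],ct(268,383)),(T,lambda s:peg(s[4],114),ct(337,243)),(T,lambda s:[-66,-36,74],ct(295,257)),(T,lambda s:[26,-62.5+s[3],95],ct(290,125)),
(S,lambda s:[26,-62.5+s[3],108.5],cs(378,153)),(S,lambda s:peg(s[4]),cs(278,190)),(S,lambda s:[-148,0,45],cs(102,282)),(S,lambda s:[0,0,56],cs(302,222))]
f=lambda s:np.concatenate([(proj(p,F(s,g(s)))[0]-u) for p,g,u in m])
r=least_squares(f,[580,270,.2,5,0.1],loss='soft_l1');print(r.x);print(f(r.x).reshape(-1,2))
s=r.x
for n,P in dict(tab=[26,-62.5+s[3],108.5],tabhome=[26,-17.5,108.5],peg=peg(s[4]),knob=[-148,0,45],pivot=[-66,-36,76]).items():print(n,F(s,P)[0])
# overlay
for p,n,(y0,y1,x0,x1) in((T,'t1o',(130,280,95,275)),(S,'s1o',(140,250,200,320))):
    k=4
    im=cv2.resize(p['color'][y0:y1,x0:x1,::-1],None,fx=k,fy=k,interpolation=2)
    q=F(s,[[0,0,56],[26,-62.5+s[3],108.5],peg(s[4]),[-66,-36,76],[-148,0,45]]+[[90*np.cos(a),90*np.sin(a),56] for a in np.arange(0,6.28,.2)])
    for u,v in proj(p,q): cv2.circle(im,(int((u+.5-x0)*k),int((v+.5-y0)*k)),2,(0,0,255),-1)
    cv2.imwrite(f'pics/{n}.png',im)
o=bot.get_obs();print(o['tool_pos'],o['tcp_rot'],o['joint_positions'],o['grip_width'])
E
```

```text
[571.79 280.46   0.15   8.82   0.08]
[[ 0.97 -0.4 ]
 [ 0.41  0.03]
 [-0.19 -0.26]
 [-1.04  0.95]
 [-0.43 -0.34]
 [ 0.21  1.69]
 [-0.17  2.6 ]
 [-0.07 -0.02]
 [-0.15 -2.73]]
tab [605.53 231.28 108.5 ]
tabhome [600.11 267.05 108.5 ]
peg [521.2  196.08 114.  ]
knob [425.45 258.32  45.  ]
pivot [511.92 234.99  76.  ]
[144.46 504.75 251.74] [ 3.14 -0.    2.86] [ 1.15  0.34  1.52  0.    1.28 -0.15] 91.74782101213928
```

View pics/t1o.png

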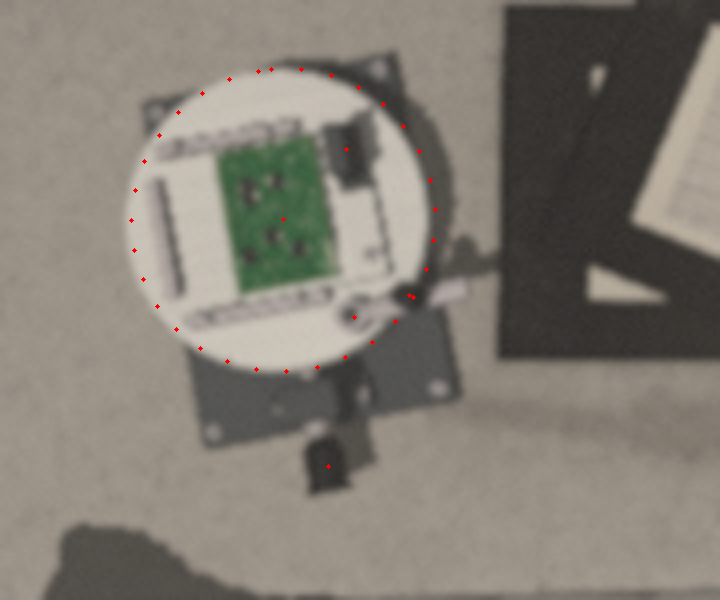

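View pics/s1o.png

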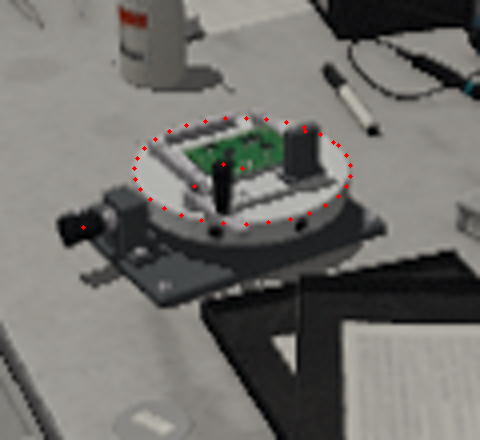

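Run:
```python
from h import *
from scipy.optimize import least_squares
np.set_printoptions(precision=2,suppress=True)
T=cap('top','t2');S=cap('side','s2')
t=lambda u,v:[94.5+u/4,129.5+v/4]
cs=lambda u,v:[199.5+u/5,139.5+v/5]
sc=lambda a,b:(lambda s:[s[5]+a*s[6],b*s[7],13])
m=[(T,lambda s:[0,0,56],t(280,220)),(T,lambda s:[-148,0,45],t(327,465)),(T,lambda s:peg(s[4],112),t(410,295)),(T,lambda s:[-66,-36,74],t(356,312)),(T,lambda s:[26,-62.5+s[3],95],t(349,152)),
(T,sc(1,1),t(155,112)),(T,sc(1,-1),t(380,68)),(T,sc(-1,1),t(212,432)),(T,sc(-1,-1),t(438,387)),
(S,lambda s:[26,-62.5+s[3],108.5],cs(378,155)),(S,lambda s:peg(s[4]),cs(278,190)),(S,lambda s:[-148,0,45],cs(102,282))]
f=lambda s:np.concatenate([(proj(p,F(s,g(s)))[0]-u) for p,g,u in m])
r=least_squares(f,[580,270,.2,5,0.1,0,100,70],loss='soft_l1');print(r.x);print(f(r.x).reshape(-1,2))
s=r.x;np.save('s.npy',s)
for n,P in dict(tab=[26,-62.5+s[3],108.5],tabhome=[26,-17.5,108.5],peg=peg(s[4]),peglock=peg(1.571),knob=[-148,0,45],pivot=[-66,-36,76]).items():print(n,F(s,P)[0])
```

```text
[571.63 284.22   0.17   7.38   0.06 -13.54 100.12  70.47]
[[-0.72  0.06]
 [-0.12  0.24]
 [-1.08  0.05]
 [-1.31  1.08]
 [-0.59 -0.34]
 [ 0.47 -0.03]
 [ 0.34 -0.11]
 [ 0.65 -0.13]
 [ 0.83 -0.09]
 [ 0.6   1.34]
 [ 0.11  2.69]
 [ 0.4   0.29]]
tab [606.48 234.22 108.5 ]
tabhome [600.19 271.31 108.5 ]
peg [521.54 198.71 114.  ]
peglock [552.01 244.39 114.  ]
knob [425.71 259.48  45.  ]
pivot [512.57 237.7   76.  ]
```

```bash
cat >> h.py <<'E'
from scipy.spatial.transform import Rotation as Ro
def go(X,yaw):
    o=bot.get_obs();A=Ro.from_euler('xyz',o['tcp_rot']);B=Ro.from_euler('xyz',[np.pi,0,yaw])
    print('t',round(o['time'],2),'pos',o['tool_pos'],'f',o['contact_force'],'w',round(o['grip_width'],1),'| delta',A.inv().apply(np.array(X)-o['tool_pos']),(A.inv()*B).as_rotvec())
E
python3 -c "
from h import *
np.set_printoptions(precision=3,suppress=True)
s=np.load('s.npy');go([606.5,234,190],np.pi+s[2])"
```

```text
t 1.3 pos [144.465 504.749 251.742] f [-0.128 -0.22  -0.37 ] w 92.0 | delta [-518.707 -133.139   61.736] [ 0.     0.    -0.447]
```

{"name": "step_arm", "arguments": {
  "deltas": [
    [-38,-10,0,0,0,-0.09],
    [-76,-20,0,0,0,-0.18],
    [-114,-30,0,0,0,-0.27],
    [-152,-40,0,0,0,-0.36],
    [-190,-50,0,0,0,-0.447]
  ],
  "fingers": 50
}}

```text
time: 1.72
tool_pos: [314.7, 403.3, 251.9]
tcp_rot: [3.141, 0.0, -2.968]
contact_force: [0.3, 0.2, -0.0]
grip_width: 62.8
```

```bash
python3 -c "
from h import *
np.set_printoptions(precision=3,suppress=True)
s=np.load('s.npy');go([606.5,234,190],np.pi+s[2])"
```

```text
t 1.72 pos [314.655 403.314 251.914] f [ 0.259  0.23  -0.038] w 62.8 | delta [-258.272 -217.1     61.946] [0.    0.    0.005]
```

{"name": "step_arm", "arguments": {
  "deltas": [
    [-30,-25,0,0,0,0],
    [-60,-50,5,0,0,0],
    [-90,-75,10,0,0,0],
    [-120,-101,15,0,0,0],
    [-150,-126,20,0,0,0]
  ]
}}

```text
time: 2.13
tool_pos: [483.9, 303.9, 231.6]
tcp_rot: [3.141, 0.0, -2.974]
contact_force: [0.8, 1.0, 0.1]
grip_width: 50.1
```

{"name": "step_arm", "arguments": {
  "deltas": [
    [-28,-24,10,0,0,0],
    [-56,-48,20,0,0,0],
    [-82,-70,30,0,0,0],
    [-108,-91,42,0,0,0],
    [-108,-91,42,0,0,0]
  ]
}}

```text
time: 2.55
tool_pos: [607.6, 229.3, 186.1]
tcp_rot: [-3.14, -0.002, -2.978]
contact_force: [-1.2, 0.2, -0.3]
grip_width: 50.1
```

```bash
python3 -c "
from h import *
np.set_printoptions(precision=3,suppress=True)
s=np.load('s.npy');go([606.5,234,190],np.pi+s[2])
p=cap('top','t3');P=bot.get_obs()['tool_pos'];print(proj(p,[P+[0,0,-25]]))
q=cap('side','s3');print(proj(q,[P+[0,0,-25]]))
im=np.hstack([cv2.resize(p['color'][130:280,95:275],(450,375)),cv2.resize(q['color'][100:250,190:330],(350,375))])[:,:,::-1]
cv2.imwrite('pics/c.png',im)"
```

```text
t 2.55 pos [607.589 229.315 186.13 ] f [-1.227  0.151 -0.337] w 50.1 | delta [ 0.321  4.792 -3.878] [-0.002 -0.002 -0.004]
[[175.994 163.435]]
[[276.085 157.134]]
```

View pics/c.png

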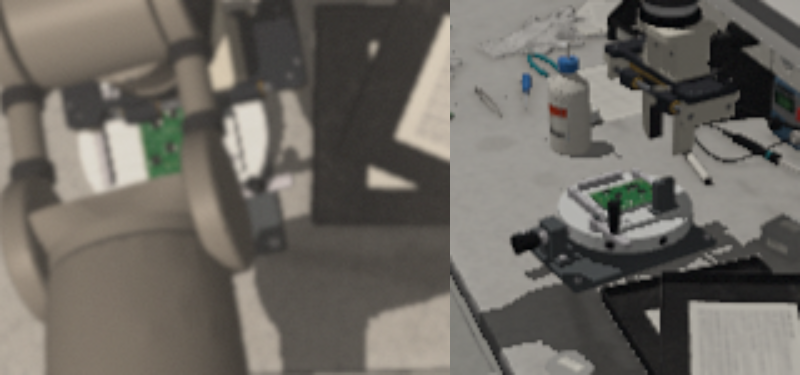

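The gripper sits above the tab, with its tips at side pixel (276,156) as predicted. Descending and pinching.

{"name": "step_arm", "arguments": {
  "deltas": [
    [0,4,25,0,0,0],
    [0,4,45,0,0,0],
    [0,4,62,0,0,0],
    [0,4,80,0,0,0],
    [0,4,80,0,0,0]
  ]
}}

```text
time: 3.07
tool_pos: [600.5, 238.3, 106.9]
tcp_rot: [-3.141, -0.006, -2.972]
contact_force: [-0.7, 0.1, -0.6]
grip_width: 50.2
```

{"name": "step_arm", "arguments": {
  "deltas": [
    [0,0,0,0,0,0],
    [0,0,0,0,0,0],
    [0,0,0,0,0,0],
    [0,0,0,0,0,0],
    [0,0,0,0,0,0]
  ],
  "fingers": 0
}}

```text
time: 3.48
tool_pos: [603.8, 237.8, 110.9]
tcp_rot: [3.141, 0.002, -2.973]
contact_force: [-0.2, 0.1, 1.2]
grip_width: 21.3
```

```bash
python3 -c "
from h import *
np.set_printoptions(precision=3,suppress=True)
s=np.load('s.npy');go(F(s,[26,-17.5,105])[0],np.pi+s[2])
q=cap('side','s4')
cv2.imwrite('pics/d.png',cv2.resize(q['color'][140:250,200:320,::-1],None,fx=4,fy=4))"
```

```text
t 3.48 pos [603.767 237.826 110.885] f [-0.169  0.064  1.243] w 21.3 | delta [-2.07  33.611  5.897] [0.    0.002 0.   ]
```

View pics/d.png

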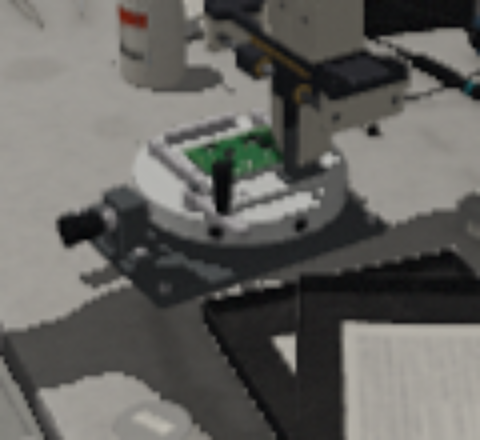

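The fingers straddle the tab at about (300,150) and are still closing. I'll keep closing.

{"name": "step_arm", "arguments": {
  "deltas": [
    [0,0,0,0,0,0],
    [0,0,0,0,0,0],
    [0,0,0,0,0,0],
    [0,0,0,0,0,0]
  ],
  "fingers": 0
}}

```text
time: 3.87
tool_pos: [603.7, 238.0, 110.4]
tcp_rot: [3.141, 0.001, -2.973]
contact_force: [-0.8, 2.3, 5.2]
grip_width: 11.8
```

{"name": "step_arm", "arguments": {
  "deltas": [
    [0,7,0,0,0,0],
    [0,14,0,0,0,0],
    [0,21,0,0,0,0],
    [0,26,0,0,0,0],
    [0,26,0,0,0,0]
  ]
}}

```text
time: 4.28
tool_pos: [599.3, 263.4, 110.5]
tcp_rot: [-3.141, 0.001, -2.973]
contact_force: [-0.5, -0.4, 6.4]
grip_width: 11.8
```

{"name": "step_arm", "arguments": {
  "deltas": [
    [0,3,0,0,0,0],
    [0,5,0,0,0,0],
    [0,7,0,0,0,0],
    [0,7,0,0,0,0]
  ]
}}

```text
time: 4.62
tool_pos: [598.3, 269.6, 110.5]
tcp_rot: [-3.14, 0.001, -2.973]
contact_force: [-1.7, -1.5, 7.3]
grip_width: 11.8
```

{"name": "step_arm", "arguments": {
  "deltas": [
    [0,2,0,0,0,0],
    [0,4,0,0,0,0],
    [0,4,0,0,0,0],
    [0,4,0,0,0,0]
  ]
}}

```text
time: 4.95
tool_pos: [597.6, 273.4, 110.5]
tcp_rot: [-3.141, 0.001, -2.974]
contact_force: [-0.8, -1.8, 6.5]
grip_width: 12.0
```

{"name": "step_arm", "arguments": {
  "deltas": [
    [0,1,0,0,0,0],
    [0,3,0,0,0,0],
    [0,3,0,0,0,0],
    [0,3,0,0,0,0]
  ]
}}

```text
time: 5.28
tool_pos: [597.5, 274.5, 110.5]
tcp_rot: [-3.138, 0.0, -2.974]
contact_force: [-0.8, -9.0, 8.2]
grip_width: 11.8
```

{"name": "step_arm", "arguments": {
  "deltas": [
    [0,1,0,0,0,0],
    [0,2,0,0,0,0],
    [0,2,0,0,0,0]
  ]
}}

```text
time: 5.53
tool_pos: [597.5, 274.7, 110.5]
tcp_rot: [-3.135, 0.0, -2.974]
contact_force: [-0.4, -14.4, 8.2]
grip_width: 12.1
```

{"name": "step_arm", "arguments": {
  "deltas": [
    [0,-2,0,0,0,0],
    [0,-4,0,0,0,0],
    [0,-4,0,0,0,0]
  ]
}}

```text
time: 5.78
tool_pos: [597.5, 274.1, 110.5]
tcp_rot: [-3.141, 0.001, -2.974]
contact_force: [0.0, -1.8, 6.2]
grip_width: 11.5
```

{"name": "step_arm", "arguments": {
  "deltas": [
    [0,0,0,0,0,0],
    [0,0,0,0,0,0],
    [0,0,0,0,0,0],
    [0,0,0,0,0,0],
    [0,0,0,0,0,0]
  ],
  "fingers": 50
}}

```text
time: 6.2
tool_pos: [596.9, 275.0, 109.3]
tcp_rot: [-3.141, -0.001, -2.973]
contact_force: [-0.4, -1.1, -1.1]
grip_width: 40.2
```

{"name": "step_arm", "arguments": {
  "deltas": [
    [0,0,-20,0,0,0],
    [0,0,-40,0,0,0],
    [0,0,-55,0,0,0],
    [0,0,-55,0,0,0]
  ]
}}

```text
time: 6.53
tool_pos: [598.6, 275.7, 168.3]
tcp_rot: [3.141, 0.006, -2.973]
contact_force: [-0.2, -0.2, -0.2]
grip_width: 50.0
```

```bash
python3 -c "
from h import *
np.set_printoptions(precision=3,suppress=True)
s=np.load('s.npy');s[0]-=.56;s[1]+=3.3;np.save('s.npy',s);go(F(s,peg(s[4],165))[0],np.pi+s[2])"
```

```text
t 6.53 pos [598.573 275.651 168.294] f [-0.211 -0.199 -0.216] w 50.0 | delta [ 88.856 -59.596   2.69 ] [0.001 0.006 0.   ]
```

{"name": "step_arm", "arguments": {
  "deltas": [
    [29,-20,0,0,0,0],
    [58,-40,0,0,0,0],
    [89,-60,0,0,0,0],
    [89,-60,0,0,0,0],
    [89,-60,0,0,0,0]
  ]
}}

```text
time: 6.95
tool_pos: [517.7, 200.0, 163.9]
tcp_rot: [-3.142, -0.002, -2.975]
contact_force: [0.3, 0.1, 0.6]
grip_width: 50.3
```

```bash
python3 -c "
from h import *
np.set_printoptions(precision=3,suppress=True)
s=np.load('s.npy');go(F(s,peg(s[4],112))[0],np.pi+s[2])
q=cap('side','s5')
for n in ('lever_peg','carriage_tab'):
  for b in bot.boxes_of(n,q)[:1]:print(n,b['p'],b['rect'])
print(proj(q,F(s,[peg(s[4]),[26,-17.5,108.5]])))
cv2.imwrite('pics/e.png',cv2.resize(q['color'][120:230,200:320,::-1],None,fx=5,fy=5))"
```

```text
t 6.95 pos [517.673 199.96  163.936] f [0.334 0.084 0.619] w 50.3 | delta [-3.725  1.48  51.927] [-0.    -0.002 -0.001]
lever_peg 0.52 [253.7, 189.5, 21.9, 21.6]
carriage_tab 0.56 [258.2, 176.8, 32.2, 21.7]
[[254.645 179.742]
 [268.759 166.833]]
```

View pics/e.png

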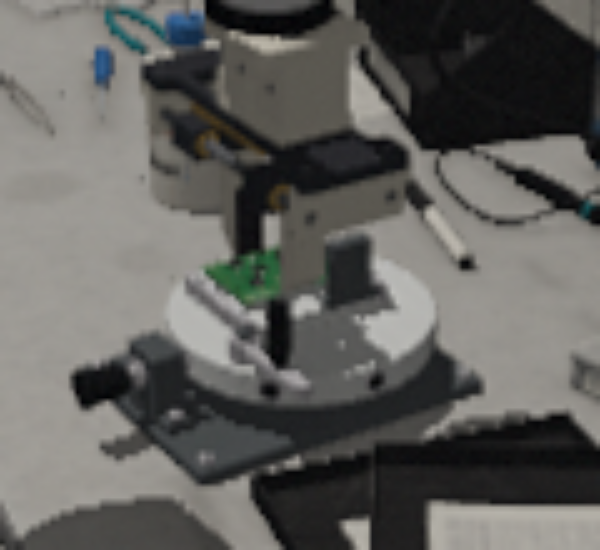

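{"name": "step_arm", "arguments": {
  "deltas": [
    [-4,1,20,0,0,0],
    [-4,1,38,0,0,0],
    [-4,1,55,0,0,0],
    [-4,1,55,0,0,0]
  ]
}}

```text
time: 7.43
tool_pos: [522.2, 202.9, 106.3]
tcp_rot: [-3.141, -0.005, -2.973]
contact_force: [-0.3, 0.5, 1.0]
grip_width: 49.9
```

{"name": "step_arm", "arguments": {
  "deltas": [
    [0,0,0,0,0,0],
    [0,0,0,0,0,0],
    [0,0,0,0,0,0],
    [0,0,0,0,0,0],
    [0,0,0,0,0,0]
  ],
  "fingers": 8
}}

```text
time: 7.85
tool_pos: [523.6, 202.8, 110.6]
tcp_rot: [3.141, 0.002, -2.973]
contact_force: [-0.2, -0.5, 0.2]
grip_width: 20.9
```

{"name": "step_arm", "arguments": {
  "deltas": [
    [0,0,0,0,0,0],
    [0,0,0,0,0,0],
    [0,0,0,0,0,0]
  ]
}}

```text
time: 8.1
tool_pos: [523.4, 202.6, 110.3]
tcp_rot: [-3.141, 0.001, -2.973]
contact_force: [-0.2, -1.8, 3.7]
grip_width: 14.9
```

```bash
python3 -c "
from h import *
np.set_printoptions(precision=3,suppress=True)
s=np.load('s.npy');o=bot.get_obs()
go(F(s,peg(1.571,112))[0],np.pi+s[2])
print(F([0,0,-s[2]],np.array(o['tool_pos'])-[s[0],s[1],0]))"
```

```text
t 8.1 pos [523.407 202.552 110.336] f [-0.197 -1.848  3.697] w 14.9 | delta [-35.204  39.807  -1.631] [-0.     0.001  0.   ]
[[-61.193 -75.807 110.336]]
```

{"name": "step_arm", "arguments": {
  "deltas": [
    [-6,0.9,0,0,0,0],
    [-11.6,2.7,0,0,0,0],
    [-17,5.4,0,0,0,0],
    [-22,8.8,0,0,0,0],
    [-26.3,12.9,0,0,0,0]
  ]
}}

```text
time: 8.52
tool_pos: [548.3, 217.0, 110.4]
tcp_rot: [-3.137, 0.001, -2.973]
contact_force: [3.8, -15.2, 3.4]
grip_width: 15.3
```

The y reaction means the lever started nearer 0 than I assumed, so x is lagging on the arc. I'll correct the arc.

{"name": "step_arm", "arguments": {
  "deltas": [
    [-3.2,0,0,0,0,0],
    [-6.9,4.3,0,0,0,0],
    [-9.9,9.5,0,0,0,0],
    [-12,15,0,0,0,0]
  ]
}}

```text
time: 8.85
tool_pos: [559.6, 233.9, 110.6]
tcp_rot: [-3.137, 0.006, -2.973]
contact_force: [11.9, -13.9, -0.7]
grip_width: 14.5
```

{"name": "step_arm", "arguments": {
  "deltas": [
    [-2,0,0,0,0,0],
    [-3,0,0,0,0,0],
    [-3,0,0,0,0,0]
  ]
}}

```text
time: 9.1
tool_pos: [561.1, 235.7, 110.4]
tcp_rot: [-3.139, 0.003, -2.973]
contact_force: [5.4, -6.0, 2.0]
grip_width: 14.4
```

```bash
python3 -c "
from h import *
np.set_printoptions(precision=3,suppress=True)
s=np.load('s.npy');go(F(s,peg(1.571,112))[0],np.pi+s[2])
q=cap('side','s6')
print(proj(q,F(s,[peg(s[4]),[26,-17.5,108.5]])))
cv2.imwrite('pics/f.png',cv2.resize(q['color'][130:230,205:305,::-1],None,fx=6,fy=6,interpolation=2))"
```

```text
t 9.1 pos [561.111 235.711 110.384] f [ 5.432 -6.017  1.987] w 14.4 | delta [ 7.509 13.425 -1.673] [-0.002  0.003  0.001]
[[254.645 179.742]
 [268.759 166.833]]
```

View pics/f.png

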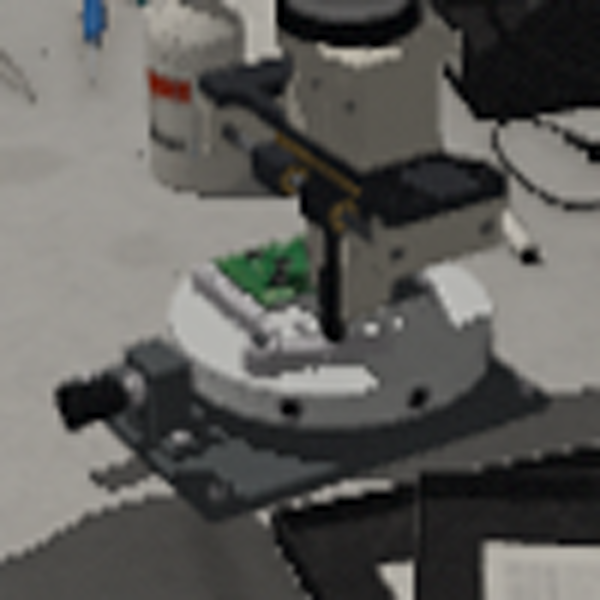

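The lever followed, but the peg sits at the -x edge of the pads (about (333,325)). I'll open, shift 12 mm towards -x, and grip again.

{"name": "step_arm", "arguments": {
  "deltas": [
    [0,0,0,0,0,0],
    [0,0,0,0,0,0],
    [0,0,0,0,0,0],
    [6,0,0,0,0,0],
    [12,0,0,0,0,0]
  ],
  "fingers": 32
}}

```text
time: 9.57
tool_pos: [546.5, 235.2, 109.3]
tcp_rot: [3.141, -0.001, -2.973]
contact_force: [0.1, -0.8, 0.1]
grip_width: 31.7
```

{"name": "step_arm", "arguments": {
  "deltas": [
    [0,0,0,0,0,0],
    [0,0,0,0,0,0],
    [0,0,0,0,0,0],
    [0,0,0,0,0,0],
    [0,0,0,0,0,0]
  ],
  "fingers": 8
}}

```text
time: 9.98
tool_pos: [547.7, 234.9, 109.9]
tcp_rot: [-3.141, 0.001, -2.973]
contact_force: [0.9, -1.8, 0.6]
grip_width: 14.9
```

{"name": "step_arm", "arguments": {
  "deltas": [
    [0,0,0,0,0,0],
    [-0.8,2,0,0,0,0],
    [-1.5,5,0,0,0,0],
    [-1.5,5,0,0,0,0]
  ]
}}

```text
time: 10.32
tool_pos: [548.5, 239.2, 109.8]
tcp_rot: [-3.139, 0.0, -2.973]
contact_force: [2.6, -5.4, 1.7]
grip_width: 15.3
```

{"name": "step_arm", "arguments": {
  "deltas": [
    [0,2,0,0,0,0],
    [0,4,0,0,0,0],
    [0,6,0,0,0,0],
    [0,6,0,0,0,0]
  ]
}}

```text
time: 10.65
tool_pos: [548.9, 244.8, 110.0]
tcp_rot: [-3.139, 0.003, -2.973]
contact_force: [7.7, -7.1, -0.7]
grip_width: 14.8
```

{"name": "step_arm", "arguments": {
  "deltas": [
    [0,2,0,0,0,0],
    [0,4,0,0,0,0],
    [0,4,0,0,0,0]
  ]
}}

```text
time: 10.9
tool_pos: [548.7, 248.0, 110.0]
tcp_rot: [-3.138, 0.004, -2.973]
contact_force: [7.8, -11.6, -1.3]
grip_width: 15.2
```

{"name": "step_arm", "arguments": {
  "deltas": [
    [0,2,0,0,0,0],
    [0,4,0,0,0,0],
    [0,4,0,0,0,0]
  ]
}}

```text
time: 11.15
tool_pos: [548.6, 248.7, 110.0]
tcp_rot: [-3.132, 0.003, -2.973]
contact_force: [10.6, -25.0, 0.6]
grip_width: 15.2
```

{"name": "step_arm", "arguments": {
  "deltas": [
    [0,1,0,0,0,0],
    [0,2,0,0,0,0],
    [0,2,0,0,0,0]
  ]
}}

```text
time: 11.4
tool_pos: [548.5, 249.0, 110.0]
tcp_rot: [-3.13, 0.002, -2.974]
contact_force: [11.3, -30.1, 1.5]
grip_width: 15.0
```

Hard stop reached. I'll relax, open and lift, then check with the camera.

{"name": "step_arm", "arguments": {
  "deltas": [
    [0,-4,0,0,0,0],
    [0,-7,0,0,0,0],
    [0,-7,0,0,0,0]
  ]
}}

```text
time: 11.65
tool_pos: [548.8, 247.8, 110.1]
tcp_rot: [-3.14, 0.004, -2.975]
contact_force: [8.1, -6.6, -2.0]
grip_width: 15.1
```

{"name": "step_arm", "arguments": {
  "deltas": [
    [0,0,0,0,0,0],
    [0,0,0,0,0,0],
    [0,0,0,0,0,0],
    [0,0,0,0,0,0],
    [0,0,0,0,0,0]
  ],
  "fingers": 44
}}

```text
time: 12.07
tool_pos: [546.1, 249.5, 109.6]
tcp_rot: [3.141, -0.001, -2.973]
contact_force: [-0.4, 0.2, -0.6]
grip_width: 42.2
```

{"name": "step_arm", "arguments": {
  "deltas": [
    [0,0,-20,0,0,0],
    [0,0,-40,0,0,0],
    [0,0,-60,0,0,0],
    [30,0,-60,0,0,0],
    [65,0,-60,0,0,0]
  ]
}}

```text
time: 12.48
tool_pos: [483.6, 238.6, 170.8]
tcp_rot: [3.141, 0.004, -2.974]
contact_force: [-0.7, -0.3, 0.1]
grip_width: 44.2
```

```bash
python3 -c "
from h import *
np.set_printoptions(precision=3,suppress=True)
s=np.load('s.npy');go(F(s,[-148,0,150])[0],np.pi+s[2])
q=cap('side','s7')
im=cv2.resize(q['color'][130:230,205:305,::-1],None,fx=6,fy=6,interpolation=2)
for u,v in proj(q,F(s,[peg(1.571),[26,-17.5,108.5],[-148,0,45]])): cv2.circle(im,(int((u+.5-205)*6),int((v+.5-130)*6)),2,(0,0,255),-1)
cv2.imwrite('pics/g.png',im)"
```

```text
t 12.48 pos [483.576 238.622 170.819] f [-0.676 -0.273  0.108] w 44.2 | delta [53.662 33.555 20.618] [ 0.001  0.004 -0.   ]
```

View pics/g.png

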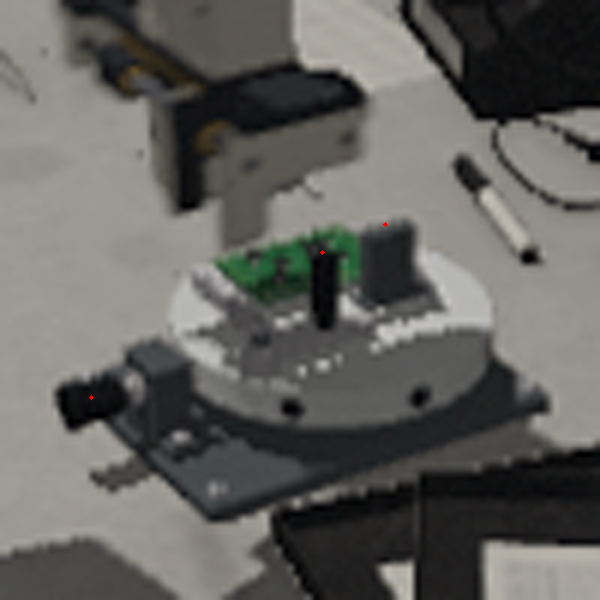

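Peg and tab match their predicted locked and home positions (322,252) and (385,224). The knob matches at (91,398). Going to the knob.

{"name": "step_arm", "arguments": {
  "deltas": [
    [27,17,0,0,0,0],
    [54,33.5,10,0,0,0],
    [54,33.5,40,0,0,0],
    [54,33.5,60,0,0,0],
    [54,33.5,60,0,0,0]
  ],
  "fingers": 56
}}

```text
time: 12.95
tool_pos: [420.9, 261.8, 106.7]
tcp_rot: [-3.14, -0.006, -2.972]
contact_force: [-0.6, -1.4, -0.8]
grip_width: 55.9
```

```bash
python3 -c "
from h import *
np.set_printoptions(precision=3,suppress=True)
s=np.load('s.npy');go(F(s,[-148,0,51])[0],np.pi+s[2])
q=cap('side','s8')
cv2.imwrite('pics/i.png',cv2.resize(q['color'][140:230,185:275,::-1],None,fx=6,fy=6,interpolation=2))"
```

```text
t 12.95 pos [420.879 261.796 106.726] f [-0.556 -1.357 -0.84 ] w 55.9 | delta [-4.738  0.329 55.696] [-0.001 -0.006  0.001]
```

View pics/i.png

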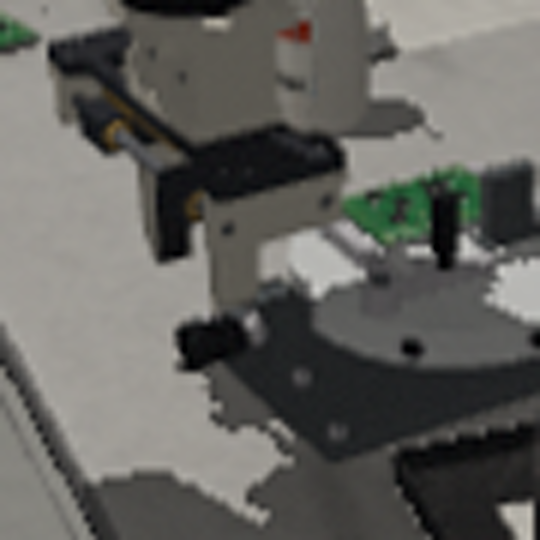

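{"name": "step_arm", "arguments": {
  "deltas": [
    [-1,0,15,0,0,0],
    [-1,0,30,0,0,0],
    [-1,0,45,0,0,0],
    [-1,0,59,0,0,0],
    [-1,0,59,0,0,0]
  ]
}}

```text
time: 13.42
tool_pos: [424.3, 262.1, 49.9]
tcp_rot: [-3.141, -0.002, -2.974]
contact_force: [-0.1, -0.7, -0.7]
grip_width: 56.3
```

{"name": "step_arm", "arguments": {
  "deltas": [
    [0,0,0,0,0,0],
    [0,0,0,0,0,0],
    [0,0,0,0,0,0],
    [0,0,0,0,0,0],
    [0,0,0,0,0,0]
  ],
  "fingers": 12
}}

```text
time: 13.83
tool_pos: [424.9, 262.6, 51.5]
tcp_rot: [3.141, 0.001, -2.973]
contact_force: [0.2, 0.5, -0.0]
grip_width: 27.3
```

{"name": "step_arm", "arguments": {
  "deltas": [
    [0,0,0,0,0,0],
    [0,0,0,0,0,0],
    [0,0,0,0,0,0]
  ]
}}

```text
time: 14.08
tool_pos: [424.8, 262.4, 51.3]
tcp_rot: [3.142, 0.001, -2.973]
contact_force: [-0.3, -1.1, 6.1]
grip_width: 22.8
```

{"name": "step_arm", "arguments": {
  "deltas": [
    [3,0,0,0,0,0],
    [6,0,0,0,0,0],
    [9,0,0,0,0,0],
    [12,0,0,0,0,0],
    [12,0,0,0,0,0]
  ],
  "fingers": 0
}}

```text
time: 14.5
tool_pos: [416.2, 260.9, 51.4]
tcp_rot: [3.141, 0.008, -2.973]
contact_force: [11.6, -1.6, -4.4]
grip_width: 22.9
```

{"name": "step_arm", "arguments": {
  "deltas": [
    [3,0,0,0,0,0],
    [6,0,0,0,0,0],
    [9,0,0,0,0,0],
    [9,0,0,0,0,0]
  ]
}}

```text
time: 14.83
tool_pos: [408.2, 259.6, 51.4]
tcp_rot: [3.141, 0.01, -2.973]
contact_force: [14.8, -2.0, -9.0]
grip_width: 23.1
```

{"name": "step_arm", "arguments": {
  "deltas": [
    [2,0,0,0,0,0],
    [4,0,0,0,0,0],
    [4,0,0,0,0,0],
    [4,0,0,0,0,0]
  ]
}}

```text
time: 15.17
tool_pos: [405.1, 259.0, 51.5]
tcp_rot: [3.14, 0.011, -2.973]
contact_force: [16.3, -1.6, -8.3]
grip_width: 23.0
```

{"name": "step_arm", "arguments": {
  "deltas": [
    [1,0,0,0,0,0],
    [2,0,0,0,0,0],
    [2,0,0,0,0,0]
  ]
}}

```text
time: 15.42
tool_pos: [404.8, 259.0, 51.5]
tcp_rot: [3.14, 0.015, -2.973]
contact_force: [22.1, -2.4, -14.4]
grip_width: 23.1
```

The plunger is at its stop: 20.3 mm travel, with the force rising to 22 N. Holding, with a final look.

{"name": "step_arm", "arguments": {
  "deltas": [
    [0,0,0,0,0,0],
    [0,0,0,0,0,0],
    [0,0,0,0,0,0],
    [0,0,0,0,0,0],
    [0,0,0,0,0,0]
  ]
}}

```text
time: 15.83
tool_pos: [404.8, 259.0, 51.5]
tcp_rot: [3.14, 0.015, -2.974]
contact_force: [22.1, -2.2, -14.5]
grip_width: 23.6
```

```bash
python3 -c "
from h import *
np.set_printoptions(precision=3,suppress=True)
s=np.load('s.npy')
q=cap('side','s9')
for n in('reel','heatsink','screwdriver'):print(n,[np.round(b['rect'],1) for b in bot.boxes_of(n,q)[:1]])
im=cv2.resize(q['color'][130:230,195:295,::-1],None,fx=6,fy=6,interpolation=2)
for u,v in proj(q,F(s,[peg(1.571),[26,-17.5,108.5],[-168,0,45]])): cv2.circle(im,(int((u+.5-195)*6),int((v+.5-130)*6)),2,(0,0,255),-1)
cv2.imwrite('pics/j.png',im)
go([0,0,0],0)"
```

```text
reel [array([237.9, 251.5,  19.4,  22.3])]
heatsink [array([336.3, 315.2,  21. ,  18.3])]
screwdriver [array([277.5, 311.9,  30.7,  36. ])]
t 16.03 pos [404.825 259.001  51.52 ] f [ 22.483  -2.304 -14.47 ] w 23.1 | delta [ 443.135 -187.752   44.717] [-0.022  0.004 -2.974]
```

View pics/j.png

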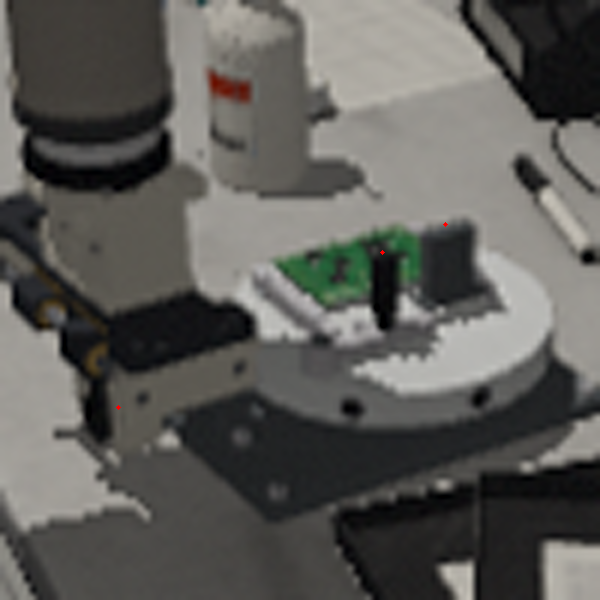

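Peg at (382,252) and tab at (446,224) are still in place, and the table's rim holes have not moved. The gripper holds the knob back at (118,408). Handing in.

```bash
python3 -c "
from plant import bot
print(bot.close_job())"
```

```text
the job is handed in; nothing more can be done
None
```

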